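Clamp a lever casting in the polishing fixture with the T-handle screw

TASK

In the polishing fixture, push the lever-handle casting gently along its nest until its thick butt is fully home against the end stop, then screw the T-handle down clockwise by the ends of its bar (it takes repeated half turns, changing from one end to the other) until the clamp foot holds the casting firmly. The casting is soft: stop when turning takes about half as hard a push again as it takes while running free, and never as much as twice. Let go, and leave the other things on the bench alone.

Things in the scene. Friction and masses are not known exactly. Their poses are not given: they have to be found in the camera images.
- stop_face (a point): centre of the working face of the end stop, a dark steel block 50 wide on the fixture's grey base plate (120 x 235, 20 thick). Axes are the fixture's: z up; -y points from the stud along the nest, away from the stop; the casting is pushed along +y. The face lies 62 mm from the stud axis (towards -y), from 20 to 50 mm above the table; this point at 43 mm
- stud_top (a point): top of the fixed upright threaded stud, 16 mm diameter, 190 mm above the table; strap and T-handle sit on it. Right-hand screw: turning the handle clockwise seen from above lowers handle and strap by 1.5 mm per rad. It takes 1.2 to 2.4 half turns; where the foot meets the casting differs each time (packing under the nest) and must be felt
- bar_end_a (a point): point on the axis of the T-handle's bar, 90 mm from the stud axis: the place to grip. Bar round, 13 mm diameter, level, 220 mm long, with a 22 mm ball centred on each end; x axis outward along the bar. It starts 135 to 137 mm above the table. The 30 mm hub and the stud, rising 52 mm or more above the bar, keep the middle from being gripped
- bar_end_b (a point): the same point on the opposite end of the bar (its x axis points towards the stud). Running free the handle needs a steady 0.6 N m, about 6.7 N across the bar here, and stays where left. Once the foot bears, the moment climbs by some 0.5 N m within 0.5 rad; firmly clamped is 0.8 to 1.05 N m in all (9 to 11.5 N here); at 1.2 N m (13.3 N) the casting is dented
- strap: dark steel clamp strap, 36 wide, 16 thick, reaching from the stud over the stop and the casting's butt, beneath the T-handle; it only slides down the stud. An 18 mm round foot under it, 80 mm from the stud axis, presses on the casting. Origin on the stud axis, at table height when fully raised; z up, -y towards the nest
- casting: bare metal lever-handle casting in the aluminium nest under the strap, 130 mm long along y, 0.3 kg: butt block (24 wide, 34 long, 22 high) at +y towards the stop, thin lever (20 wide, 96 long, 14 high) at -y, its end out beyond nest and plate. Origin at the centre of its underside, 33 to 36 mm up. Nest: side rails 8 high, 27 apart. Starts 15 to 30 mm short of the stop
- casting_butt (a point): centre of the casting's butt end face (the one that must touch the stop), 11 mm above its underside; axes as the casting
- casting_tip (a point): centre of the casting's outer, thin end face, where it is pushed, 7 mm above its underside; end face 20 wide and 14 high; axes as the casting (outward is -y). Free space beyond it and below it down to the table
- spare_lever: spare lever casting like the first, lying on the bench beside the fixture: leave it alone; origin at the centre of its underside
- rose_a: bare metal ring, 52 mm across, 12 high, flat on the bench beside the fixture: leave alone; origin under its centre
- rose_b: a second such ring: leave alone
- sanding_block: cork sanding block 45 x 90 x 30 on the bench: leave alone; origin under its centre
- spanner: steel spanner lying on the bench: leave alone
- compound_bar: reddish-brown bar of polishing compound, 40 x 120 x 35: leave alone; origin under its centre
- oil_jar: small amber jar, 56 mm across, 70 high: leave alone; origin under its centre

How it is judged:
By the outcome, as a careful person would: the job done as asked, in the order asked, and still so for the second after the job is handed in, with the robot touching nothing.
It also fails if it takes over 72 s, if anything falls off the work surface, if the arm or the gripper's body presses on something with over 40 N, if the wrist force passes 120 N, or if a joint passes its speed limit or range.

ROBOT

A 7-joint arm with a two-finger parallel gripper is mounted at the origin on the work surface. World frame = base frame: x ahead of the robot, y to its left, z up, the work surface at z = 0. Lengths are in m, angles in rad, forces in N, time in s.
With the tool pointing down it reaches from about 0.4 to 0.85 m from the base axis. Payload 10.4 kg.
Tool frame: the origin (TCP) lies at the very end of the fingers, on their centre line; the grasp point (between the pads) lies 19 mm behind it; z points along the fingers, y is the direction in which the jaws open and shut (so a half turn about z gives the same grasp; the last joint's range is limited). The gripper opens to 85 mm and grips with 20 to 120 N. Pads are 22 mm wide; open, the fingers measure 114 mm over their backs; the gripper's body (76 mm by 85 mm) begins 54 mm behind the grasp point. The pads swing forward as they close: fully open they stand 13 mm farther back than shut.
Start: joints at [-1.314, 0.332, -0.065, 1.46, 0.022, 1.35, -0.088], TCP at [0.173, 0.601, 0.204] pointing down, gripper open.
Joint ranges: [-2.6, 2.6], [-0.5, 2.12], [-1.47, 1.34], [0.16, 2.42], [-1.27, 4.41], [0.06, 2.06], [-2.6, 2.6]. Speed limits (rad/s): [2.22, 2.22, 2.79, 2.79, 3.14, 3.14, 3.14].

INTERFACE

Orientations are given as [roll, pitch, yaw] about the fixed x, y, z axes, in that order (R = Rz(yaw) Ry(pitch) Rx(roll)).
In Python, from workcell import bot gives the robot as it stands.
- The arm moves only by the shell command python3 -m jog 'ROWS' [FORCE]. ROWS is a JSON object of lists of equal length, an entry for each row: "dp": the shift along the tool's x, y, z in mm, a list of three; "twist": the turn, a rotation vector about the tool's x, y, z in degrees, a list of three; "grip": the closure, from 0 (fully open) to 1 (shut). A call has 1 to 8 rows; each row is the pose to reach, as a shift and turn from the pose commanded when the call began, along the tool's axes at that moment; what a row does not reach only later rows make up. A row lasts 1/10 s, in which the tool goes at most 50 mm and 8.59 degrees, less where a joint would pass 70% of its speed; a pose out of reach is approached as far as the arm can. A call with a gripper value outside its range is refused whole. The fingers move at their own pace and stop on an object; FORCE is the grip in N (left out, the last holds). Time passes only in rows, so rows that repeat a pose let the fingers close. It gives the time, the measured TCP pose, the force and the opening at its end, in the units of the state.
- bot.get_obs(): the state, without advancing time (a new reading comes with each control period).
- bot.get_image(name): name is "side" or "top" or "wrist"; returns a dict with "pixels" (384x512x3 uint8, red, green, blue), "vertical_fov" (degrees; the focal length in pixels is half the picture's height over the tangent of half this angle, whatever the lens; pixels are square), "cx", "cy" (the principal point, pixels), "cam_to_world" (4x4, takes a point from camera to world coordinates); the wrist camera has in their place "T_tool_cam" (4x4, takes a point from camera to tool coordinates, whose origin is the TCP and whose axes are the flange's). Camera axes: x right, y down, z forward; pixel columns grow to the right and rows downward; lengths in m; the calibration is good to about 2 mm. A picture is of the moment at which its call begins: read the wrist's pose just before it. There is no depth.
- bot.job_done(): hands the job in, once; it reports no verdict.
The state is a dict: "time": time; "q": joint angles; "qvel": joint speeds; "tau": joint torques, N m; "position": TCP position; "eef_rot": TCP orientation; "wrist_force": force on the tool from outside, world axes, zero at the start; "ft_torque": the same for the moment, N m; "grip_width": opening from 0.0 (shut) to 1.0 (fully open).
Only numpy, scipy, OpenCV 4.12 (cv2) and the standard library are available. Lean on these libraries where they do the work, as an engineer would, in place of code of your own. Each camera call takes 0.05 s, during which the arm holds its last target.

## Working session

There is one attempt and no reset: what is moved stays moved. The work goes in short steps, Python scripts to look and compute and a shell command to move; the robot and the scene stay as the last step left them, time stands still between calls to the robot, and variables do not carry over. Pictures are saved under pics/ and viewed, and the job is handed in when it is done.

```bash
ls; mkdir -p pics
cat > h.py <<'E'
import numpy as np, cv2
from scipy.spatial.transform import Rotation as R
from workcell import bot
def cam(im):
    f=192/np.tan(np.radians(im['vertical_fov'])/2); return f,im['cx'],im['cy']
def save(name,fn):
    im=bot.get_image(name); cv2.imwrite('pics/'+fn,im['pixels'][:,:,::-1]); return im
E
python3 - <<'E'
from h import *
o=bot.get_obs(); print({k:np.round(v,3) for k,v in o.items()})
import pickle
for n in ['side','top','wrist']:
    im=save(n,n+'0.png'); pickle.dump(im,open(n+'0.pkl','wb'))
    print(n,{k:(np.round(v,4).tolist()) for k,v in im.items() if k!='pixels'})
E
```

```text
pics
{'time': np.float64(0.0), 'q': array([-1.314,  0.333, -0.065,  1.461,  0.022,  1.35 , -0.088]), 'qvel': array([ 0.001, -0.   ,  0.001,  0.001,  0.001, -0.001,  0.001]), 'tau': array([ 0.0000e+00, -6.2544e+01,  4.9000e-02, -3.9160e+01,  1.6000e-02,
        1.0000e-02,  0.0000e+00]), 'position': array([0.172, 0.6  , 0.203]), 'eef_rot': array([-3.14 ,  0.   ,  2.862]), 'wrist_force': array([ 0.437,  0.65 , -0.263]), 'ft_torque': array([ 0.008, -0.041, -0.037]), 'grip_width': np.float64(1.001)}
side {'vertical_fov': 45.2469, 'cx': 262.2359, 'cy': 193.8196, 'cam_to_world': [[-0.9945, -0.0583, 0.0874, 0.4617], [-0.105, 0.5219, -0.8466, 1.0221], [0.0038, -0.851, -0.5251, 0.7607], [0.0, 0.0, 0.0, 1.0]]}
top {'vertical_fov': 49.7529, 'cx': 246.7699, 'cy': 189.0649, 'cam_to_world': [[-0.0087, -0.9966, 0.0822, 0.4938], [-1.0, 0.0089, 0.0018, -0.0017], [-0.0026, -0.0822, -0.9966, 1.1433], [0.0, 0.0, 0.0, 1.0]]}
wrist {'vertical_fov': 67.2229, 'cx': 257.9887, 'cy': 186.2328, 'T_tool_cam': [[0.0004, -0.9542, -0.2991, 0.0764], [1.0, 0.0003, 0.0005, 0.0001], [-0.0004, -0.2991, 0.9542, -0.1702], [0.0, 0.0, 0.0, 1.0]]}
```

View pics/top0.png

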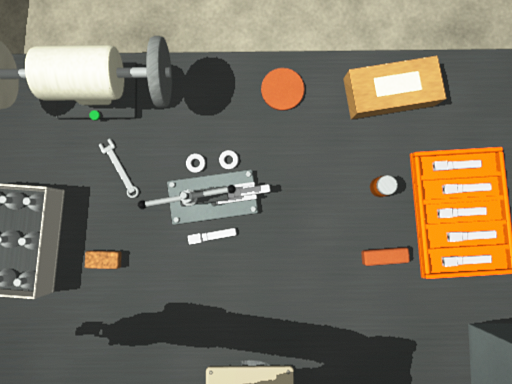

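View pics/side0.png

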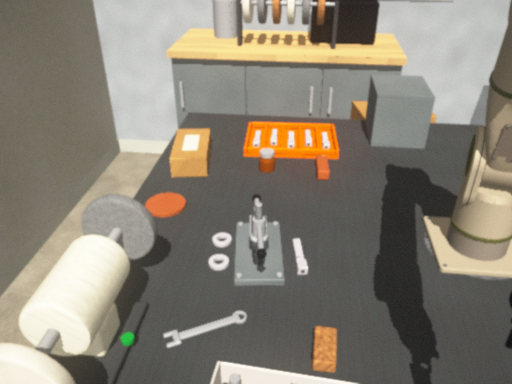

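View pics/wrist0.png

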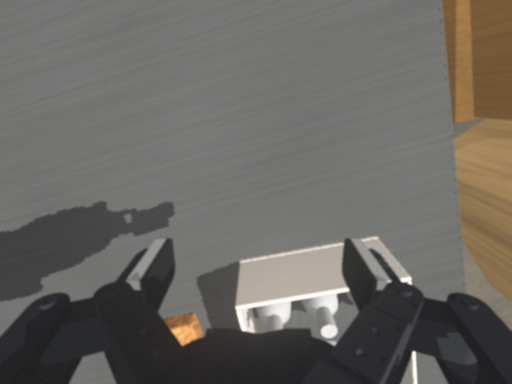

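Run:
```python
from h import *
a=cv2.imread('pics/top0.png')[145:255,130:290]; cv2.imwrite('pics/top0c.png',cv2.resize(a,None,fx=5,fy=5,interpolation=cv2.INTER_CUBIC))
a=cv2.imread('pics/side0.png')[185:295,200:320]; cv2.imwrite('pics/side0c.png',cv2.resize(a,None,fx=5,fy=5,interpolation=cv2.INTER_CUBIC))
```

```text
(no output)
```

View pics/top0c.png

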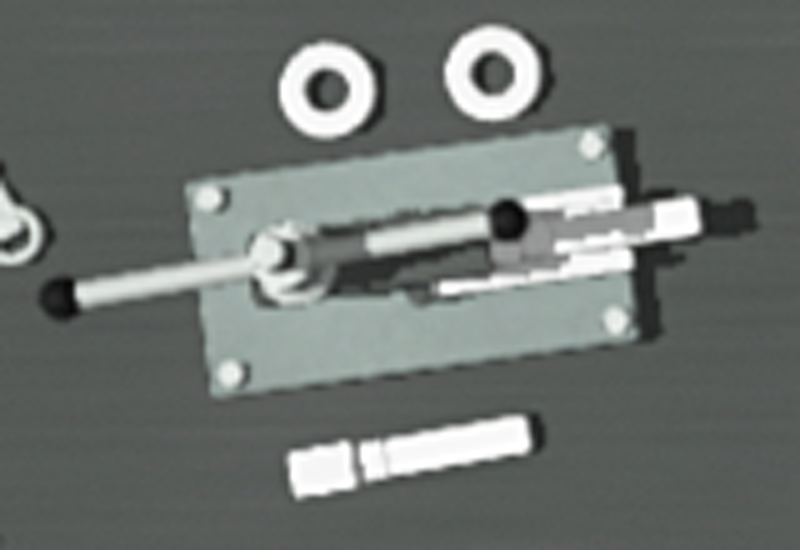

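View pics/side0c.png

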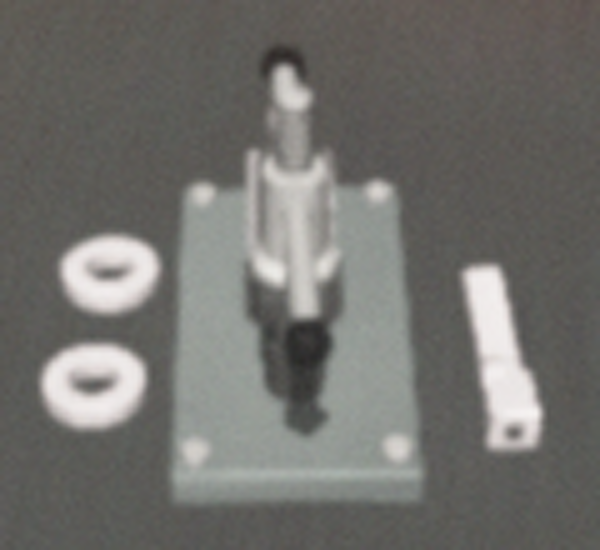

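```bash
cat >> h.py <<'E'
def toplane(im,u,v,z):
    f,cx,cy=cam(im); M=np.array(im['cam_to_world']); d=M[:3,:3]@np.array([(u-cx)/f,(v-cy)/f,1]); o=M[:3,3]
    return o+d*(z-o[2])/d[2]
def proj(im,p,M=None):
    f,cx,cy=cam(im); M=np.array(im['cam_to_world']) if M is None else M
    c=M[:3,:3].T@(np.array(p)-M[:3,3]); return np.array([cx+f*c[0]/c[2],cy+f*c[1]/c[2]])
E
python3 - <<'E'
from h import *
import pickle
im=pickle.load(open('top0.pkl','rb'))
P={}
for n,u,v,z in [('TL',186,184,.02),('TR',606,124,.02),('BL',214,398,.02),('BR',638,340,.02),('stud',271,246,.19),('ballR',508,218,.136),('ballL',60,298,.136),('tip1',698,198,.049),('tip2',702,236,.049)]:
    P[n]=toplane(im,u/5+130-.4,v/5+145-.4,z); print(n,P[n].round(4))
d=P['ballR']-P['ballL'];print('bar',np.linalg.norm(d),np.degrees(np.arctan2(d[1],d[0])),(P['ballR']+P['ballL'])/2)
for a,b in [('TL','TR'),('BL','BR'),('TL','BL'),('TR','BR')]:
    d=P[b]-P[a];print(a,b,np.linalg.norm(d),np.degrees(np.arctan2(d[1],d[0])))
im=pickle.load(open('side0.pkl','rb'))
for n,u,v,z in [('stud',283,53,.136),('stud',298,97,.19),('ballnear',308,345,.136),('ballfar',283,62,.136),('nl',172,470,.02),('nr',420,468,.02),('fl',186,186,.02),('fr',400,188,.02)]:
    print(n,toplane(im,u/5+200-.4,v/5+185-.4,z).round(4))
E
```

```text
TL [0.6094 0.2183 0.02  ]
TR [ 0.6403 -0.0111  0.02  ]
BL [0.4929 0.2023 0.02  ]
BR [ 0.5222 -0.0273  0.02  ]
stud [0.5628 0.1455 0.19  ]
ballR [0.5793 0.0381 0.136 ]
ballL [0.5422 0.2566 0.136 ]
tip1 [ 0.5965 -0.0593  0.049 ]
tip2 [ 0.5762 -0.0612  0.049 ]
bar 0.22156089590083086 -80.34623156899525 [0.56077019 0.14734171 0.136     ]
TL TR 0.23148305315424372 -82.32932222332586
BL BR 0.23150571771161108 -82.7247458080375
TL BL 0.1175562177279297 -172.1841003413576
TR BR 0.11915396773375699 -172.17780033767016
stud [0.5804 0.0235 0.136 ]
stud [0.5589 0.1467 0.19  ]
ballnear [0.5423 0.2568 0.136 ]
ballfar [0.5793 0.0321 0.136 ]
nl [0.6111 0.2139 0.02  ]
nr [0.495  0.1998 0.02  ]
fl [ 0.6398 -0.0165  0.02  ]
fr [ 0.5211 -0.0277  0.02  ]
```

```bash
cat >> h.py <<'E'
S=np.array([0.561,0.147]); FY=np.radians(97.6); fy=np.array([np.cos(FY),np.sin(FY)])
def st():
    o=bot.get_obs(); p=o['position']; y=o['eef_rot'][2]; F=o['wrist_force']; T=o['ft_torque']
    r=p[:2]-S; M=r[0]*F[1]-r[1]*F[0]
    print('t%.2f p%s rpy%s F%s T%s w%.2f | r%.1f ang%.1f rxF%.3f +Tz%.3f'%(o['time'],(p*1e3).round(1),np.degrees(o['eef_rot']).round(1),F.round(2),T.round(3),o['grip_width'],1e3*np.hypot(*r),np.degrees(np.arctan2(r[1],r[0])),M,M+T[2]))
    return o
def go(*targets):
    """targets (x,y,z mm [,yaw deg]) -> dp, twist in current tool axes"""
    o=bot.get_obs(); Rm=R.from_euler('xyz',o['eef_rot'])
    for t in targets:
        d=Rm.inv().apply(np.array(t[:3])-o['position']*1e3); s='dp %s'%d.round(1)
        if len(t)>3: s+=' twist %s'%np.degrees((Rm.inv()*R.from_euler('xyz',[180,0,t[3]],degrees=True)).as_rotvec()).round(2)
        print(s)
E
python3 - <<'E'
from h import *
st(); go((300,430,290,187.6),(590,-110,250,187.6))
E
```

```text
t0.15 p[172.5 600.4 203.6] rpy[-179.9    0.   164. ] F[ 0.28 -0.2  -0.31] T[ 0.039 -0.058  0.017] w1.00 | r597.1 ang130.6 rxF-0.049 +Tz-0.033
dp [-169.6 -128.7  -86.2] twist [-6.000e-02 -1.000e-02 -2.363e+01]
dp [-597.4 -567.5  -45.8] twist [-6.000e-02 -1.000e-02 -2.363e+01]
```

```bash
python3 -m jog '{"dp":[[-40,-30,-70],[-80,-60,-86],[-120,-95,-86],[-160,-128,-86],[-200,-166,-86],[-240,-204,-86],[-280,-242,-86],[-320,-280,-86]],"twist":[[0,0,-6],[0,0,-12],[0,0,-18],[0,0,-23.6],[0,0,-23.6],[0,0,-23.6],[0,0,-23.6],[0,0,-23.6]],"grip":[1,1,1,1,1,1,1,1]}' 30; python3 -c "
from h import *
st(); go((590,-110,290,187.6),(590,-110,250,187.6))"
```

```text
time: 0.95
position: [0.3751, 0.2892, 0.29]
eef_rot: [3.141, 0.0, -3.01]
wrist_force: [1.2, 0.2, -0.2]
grip_width: -0.001
t0.95 p[375.1 289.2 290. ] rpy[ 180.     0.  -172.4] F[ 1.17  0.23 -0.18] T[ 0.023 -0.033  0.004] w-0.00 | r234.1 ang142.6 rxF-0.209 +Tz-0.205
dp [-1.605e+02 -4.241e+02 -1.000e-01] twist [ 0.02  0.   -0.03]
dp [-160.5 -424.1   39.9] twist [ 0.02  0.   -0.03]
```

```bash
python3 -m jog '{"dp":[[-18,-46,0],[-36,-92,0],[-54,-138,0],[-72,-184,0],[-90,-230,0],[-108,-276,0],[-126,-322,0],[-144,-370,20]],"twist":[[0,0,0],[0,0,0],[0,0,0],[0,0,0],[0,0,0],[0,0,0],[0,0,0],[0,0,0]],"grip":[1,1,1,1,1,1,1,1]}'; python3 -m jog '{"dp":[[-14,-40,25],[-14,-40,25]],"twist":[[0,0,0],[0,0,0]],"grip":[1,1]}'; python3 -c "
from h import *
import pickle
o=st(); im=save('wrist','w1.png'); pickle.dump((im,o),open('w1.pkl','wb'))
"
```

```text
time: 1.75
position: [0.5654, -0.0545, 0.2736]
eef_rot: [-3.141, 0.004, -3.009]
wrist_force: [1.5, 1.6, 0.4]
grip_width: 0.001
time: 1.95
position: [0.5818, -0.0963, 0.2429]
eef_rot: [-3.139, -0.006, -3.017]
wrist_force: [-1.0, -0.4, 0.0]
grip_width: -0.002
t1.95 p[581.8 -96.3 242.9] rpy[-179.8   -0.3 -172.9] F[-1.02 -0.42  0.04] T[ 0.024  0.029 -0.017] w-0.00 | r244.2 ang-85.1 rxF-0.258 +Tz-0.274
```

View pics/w1.png

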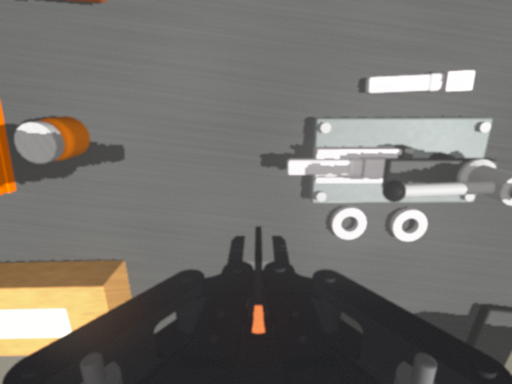

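```bash
cat >> h.py <<'E'
def wcam(im,o):
    T=np.eye(4);T[:3,:3]=R.from_euler('xyz',o['eef_rot']).as_matrix();T[:3,3]=o['position']
    im=dict(im); im['cam_to_world']=T@np.array(im['T_tool_cam']); return im
def fix(p):
    d=np.array(p)[:2]-S; return 1e3*d@fy, 1e3*(d@np.array([fy[1],-fy[0]]))
E
python3 - <<'E'
from h import *
import pickle
im,o=pickle.load(open('w1.pkl','rb')); w=wcam(im,o)
for n,u,v,z in [('tipTop',289,161,.049),('tipBot',289,174,.049),('pl',318,119,.02),('pr',492,118,.02),('pbl',313,203,.02),('ball',396,190,.136),('strapL',365,158,.1),('strapLb',365,180,.1)]:
    q=toplane(w,u,v,z); print(n,q.round(4),np.round(fix(q),1))
cv2.imwrite('pics/w1c.png',cv2.resize(im['pixels'][100:240,270:512,::-1],None,fx=3.3,fy=3.3,interpolation=cv2.INTER_CUBIC))
E
```

```text
tipTop [ 0.5795 -0.0567  0.049 ] [-204.4   -8.6]
tipBot [ 0.5965 -0.0541  0.049 ] [-204.     8.6]
pl [ 0.5242 -0.0235  0.02  ] [-164.2  -59. ]
pr [0.4941 0.2051 0.02  ] [ 66.4 -58.6]
pbl [ 0.6422 -0.0087  0.02  ] [-165.1   59.9]
ball [0.5781 0.0433 0.136 ] [-105.1    3.2]
strapL [0.5555 0.019  0.1   ] [-126.2  -22.4]
strapLb [0.5802 0.0248 0.1   ] [-123.6    2.8]
```

View pics/w1c.png

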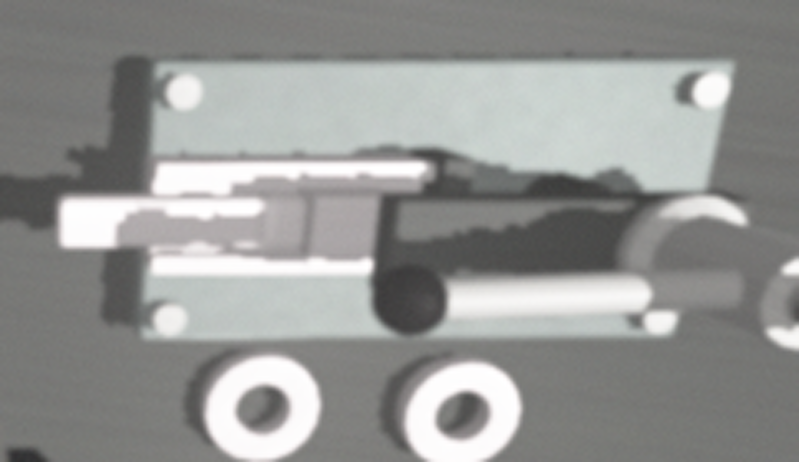

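Run:
```python
from h import *
import pickle
im,o=pickle.load(open('w1.pkl','rb')); w=wcam(im,o)
for u,v in [(388,160),(450,160)]:
  for z in (.07,.08,.09,.1,.11,.12):
    q=toplane(w,u,v,z); print(u,z,np.round(fix(q),1))
# push start target: finger centre ~25 mm beyond tip
a=np.array([S[0],S[1]])-0.240*fy; print(a)
st(); go((a[0]*1e3,a[1]*1e3,120,187.6),(a[0]*1e3,a[1]*1e3,34,187.6))
```

```text
388 0.07 [-87.  -13.5]
388 0.08 [-91.5 -15.7]
388 0.09 [-96.1 -17.8]
388 0.1 [-100.6  -19.9]
388 0.11 [-105.1  -22.1]
388 0.12 [-109.7  -24.2]
450 0.07 [-12.2 -13. ]
450 0.08 [-18.9 -15.2]
450 0.09 [-25.6 -17.3]
450 0.1 [-32.3 -19.5]
450 0.11 [-39.  -21.6]
450 0.12 [-45.7 -23.8]
[ 0.59274153 -0.09089173]
t2.00 p[582.  -93.2 244.5] rpy[-179.9   -0.2 -172.7] F[0.65 0.58 0.66] T[ 0.04  -0.016 -0.039] w0.00 | r241.1 ang-85.0 rxF0.167 +Tz0.129
dp [-11.5   1.1 124.5] twist [-0.07 -0.25 -0.32]
dp [-11.9   1.2 210.5] twist [-0.07 -0.25 -0.32]
```

```bash
python3 -m jog '{"dp":[[-12,1,45],[-12,1,90],[-12,1,135],[-12,1,180],[-12,1,214],[-12,1,214],[-12,1,214]],"twist":[[0,0,0],[0,0,0],[0,0,0],[0,0,0],[0,0,0],[0,0,0],[0,0,0]],"grip":[1,1,1,1,1,1,1]}'; python3 -c "
from h import *
import pickle
o=st(); im=save('side','s1.png'); im=save('top','t1.png'); im=save('wrist','w2.png')
st()
a=cv2.imread('pics/top0.png')
a=cv2.imread('pics/t1.png')[145:255,150:310]; cv2.imwrite('pics/t1c.png',cv2.resize(a,None,fx=5,fy=5,interpolation=cv2.INTER_CUBIC))
"
```

```text
time: 2.7
position: [0.5951, -0.0868, 0.0341]
eef_rot: [3.141, 0.001, -3.008]
wrist_force: [-0.1, -0.8, 1.1]
grip_width: 0.0
t2.70 p[595.1 -86.8  34.1] rpy[ 180.     0.  -172.4] F[-0.11 -0.82  1.07] T[-0.002  0.005 -0.002] w0.00 | r236.2 ang-81.7 rxF-0.054 +Tz-0.056
t2.85 p[596.3 -87.4  35.5] rpy[-180.     0.2 -172.4] F[ 0.89 -0.   -0.31] T[-0.033  0.005  0.003] w-0.00 | r237.0 ang-81.4 rxF0.209 +Tz0.211
```

View pics/t1c.png

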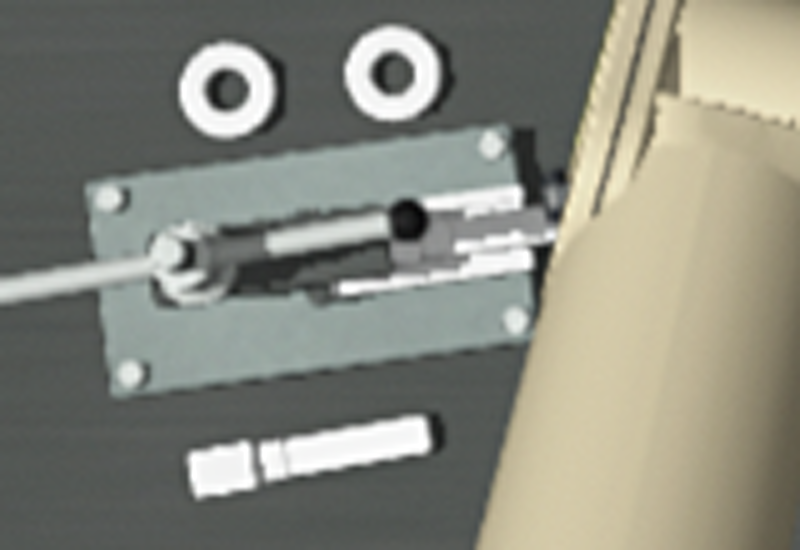

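View pics/w2.png

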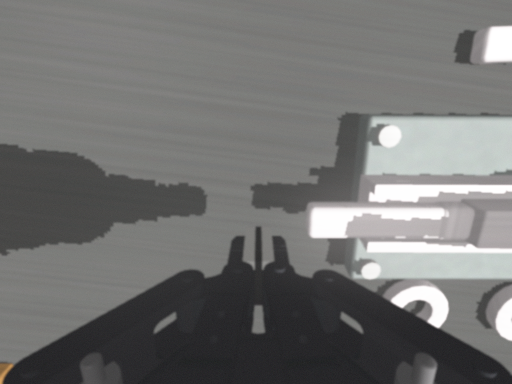

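Run:
```python
from h import *
im=bot.get_image('wrist'); o=st(); w=wcam(im,o)
print(proj(w,o['position']))
for u,v in [(308,204),(308,238)]:
    q=toplane(w,u,v,.049); print(q.round(4),np.round(fix(q),1),np.round(fix(o['position']),1))
```

```text
t2.90 p[596.1 -87.4  35.2] rpy[-180.     0.2 -172.4] F[-0.25 -0.29  0.27] T[ 0.035  0.007 -0.029] w-0.00 | r237.1 ang-81.5 rxF-0.069 +Tz-0.098
[257.75844829 220.40452826]
[ 0.5758 -0.0608  0.049 ] [-208.   -12.8] [-237.     3.8]
[ 0.5973 -0.0568  0.049 ] [-206.8    9.1] [-237.     3.8]
```

```bash
python3 -m jog '{"dp":[[4,3,3],[4,6,3],[4,9,3],[4,11,3],[4,13,3],[4,15,3]],"twist":[[0,0,0],[0,0,0],[0,0,0],[0,0,0],[0,0,0],[0,0,0]],"grip":[1,1,1,1,1,1]}'; python3 -c "
from h import *
st()"; python3 -m jog '{"dp":[[0,2,0],[0,4,0],[0,6,0],[0,8,0]],"twist":[[0,0,0],[0,0,0],[0,0,0],[0,0,0]],"grip":[1,1,1,1]}'; python3 -c "
from h import *
o=st();print(fix(o['position']))"
```

```text
time: 3.5
position: [0.5887, -0.0731, 0.0299]
eef_rot: [3.142, 0.0, -3.009]
wrist_force: [1.0, 0.1, -0.7]
grip_width: 0.003
t3.50 p[588.7 -73.1  29.9] rpy[ 180.     0.  -172.4] F[ 0.96  0.15 -0.73] T[-0.049  0.015  0.021] w0.00 | r221.8 ang-82.8 rxF0.216 +Tz0.237
time: 3.9
position: [0.5876, -0.0652, 0.0298]
eef_rot: [3.141, 0.0, -3.01]
wrist_force: [0.6, -0.2, 0.9]
grip_width: -0.005
t3.90 p[587.6 -65.2  29.8] rpy[ 180.     0.  -172.4] F[ 0.59 -0.17  0.95] T[-0.075 -0.007  0.045] w-0.00 | r213.8 ang-82.9 rxF0.121 +Tz0.166
(np.float64(-213.83339189347112), np.float64(-1.7029927968167695))
```

```bash
python3 -m jog '{"dp":[[0,2,0],[0,4,0],[0,6,0],[0,7,0]],"twist":[[0,0,0],[0,0,0],[0,0,0],[0,0,0]],"grip":[1,1,1,1]}'; python3 -c "
from h import *
o=st();print(fix(o['position']));save('wrist','w3.png')"
```

```text
time: 4.3
position: [0.5867, -0.0581, 0.0298]
eef_rot: [3.141, -0.0, -3.009]
wrist_force: [-0.1, -0.1, -0.3]
grip_width: -0.003
t4.30 p[586.7 -58.1  29.8] rpy[ 180.    -0.  -172.4] F[-0.06 -0.06 -0.32] T[ 0.011 -0.009 -0.027] w-0.00 | r206.7 ang-82.9 rxF-0.014 +Tz-0.041
(np.float64(-206.69470288994745), np.float64(-1.6824370100662929))
```

View pics/w3.png

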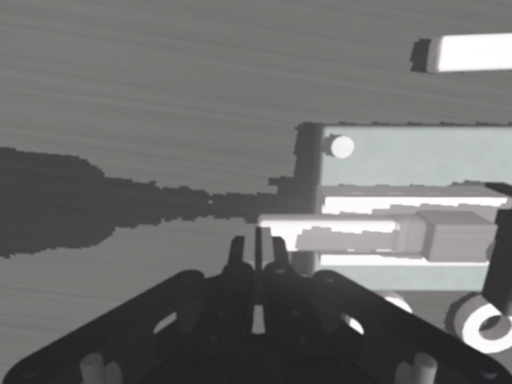

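```bash
python3 -m jog '{"dp":[[0,2,0],[0,4,0],[0,6,0],[0,8,0]],"twist":[[0,0,0],[0,0,0],[0,0,0],[0,0,0]],"grip":[1,1,1,1]}'; python3 -c "
from h import *
o=st();print(fix(o['position']));save('wrist','w4.png');st()"
```

```text
time: 4.75
position: [0.5856, -0.0503, 0.0298]
eef_rot: [3.141, 0.0, -3.009]
wrist_force: [0.4, -0.0, -0.2]
grip_width: -0.002
t4.75 p[585.6 -50.3  29.8] rpy[ 180.     0.  -172.4] F[ 0.39 -0.04 -0.24] T[-0.022 -0.023  0.032] w-0.00 | r198.8 ang-82.9 rxF0.077 +Tz0.109
(np.float64(-198.77252331286), np.float64(-1.7000584234294234))
t4.80 p[585.6 -49.8  29.8] rpy[ 180.    -0.  -172.4] F[-0.24  0.99 -0.08] T[ 0.048  0.043 -0.004] w-0.00 | r198.4 ang-82.9 rxF-0.022 +Tz-0.027
```

View pics/w4.png

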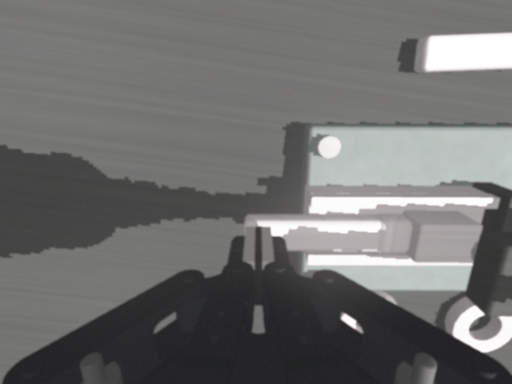

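```bash
python3 -c "
from h import *
im=save('side','s2.png'); o=st()
print(proj(im,o['position']))
a=cv2.imread('pics/s2.png')[170:300,190:320]; cv2.imwrite('pics/s2c.png',cv2.resize(a,None,fx=4.5,fy=4.5,interpolation=cv2.INTER_CUBIC))
a=cv2.imread('pics/w4.png')[180:320,200:340]; cv2.imwrite('pics/w4c.png',cv2.resize(a,None,fx=4,fy=4,interpolation=cv2.INTER_CUBIC))
"
```

```text
t4.85 p[585.7 -50.   29.8] rpy[ 180.     0.  -172.4] F[ 0.44  1.57 -1.  ] T[-0.005 -0.029  0.019] w0.00 | r198.5 ang-82.9 rxF0.126 +Tz0.144
[257.46965293 213.37305384]
```

View pics/s2c.png

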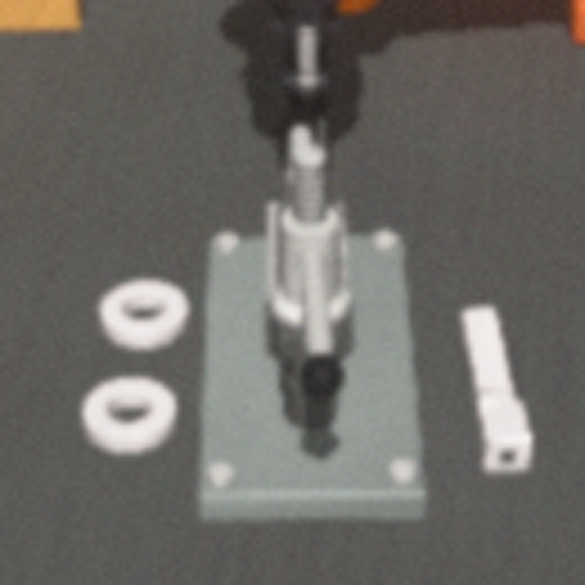

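View pics/w4c.png

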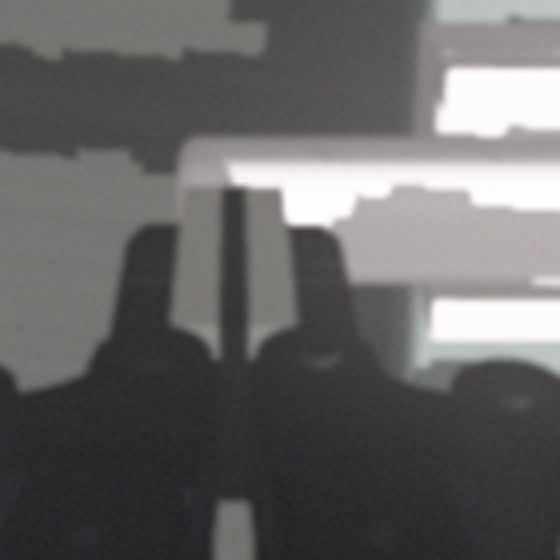

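```bash
python3 -c "
from h import *
im=bot.get_image('wrist');T=np.array(im['T_tool_cam'])
for x in (-11,0,11):
  for z in (0,-10,-20,-30,-40): print(x,z,proj(im,[x/1e3,0,z/1e3],T).round(1), proj(im,[x/1e3,.0145,z/1e3],T).round(1))
"
```

```text
-11 0 [257.8 235.9] [280.  235.9]
-11 -10 [257.7 243.4] [281.2 243.4]
-11 -20 [257.7 251.7] [282.5 251.7]
-11 -30 [257.7 261. ] [283.9 261. ]
-11 -40 [257.7 271.5] [285.6 271.5]
0 0 [257.8 220.4] [280.4 220.4]
0 -10 [257.8 227.2] [281.6 227.2]
0 -20 [257.7 234.7] [283.  234.7]
0 -30 [257.7 243.2] [284.5 243.2]
0 -40 [257.7 252.8] [286.2 252.8]
11 0 [257.8 204.4] [280.8 204.4]
11 -10 [257.8 210.4] [282.1 210.4]
11 -20 [257.7 217.1] [283.5 217.1]
11 -30 [257.7 224.7] [285.1 224.7]
11 -40 [257.7 233.2] [286.9 233.2]
```

```bash
python3 -m jog '{"dp":[[0,-15,0],[0,-25,0],[0,-25,10],[0,-25,19],[0,-25,19]],"twist":[[0,0,0],[0,0,0],[0,0,0],[0,0,0],[0,0,0]],"grip":[1,1,1,1,1]}'; python3 -c "
from h import *
o=st();print(fix(o['position']));save('wrist','w5.png');save('side','s3.png');
a=cv2.imread('pics/s3.png')[120:220,200:320]; cv2.imwrite('pics/s3c.png',cv2.resize(a,None,fx=5,fy=5,interpolation=cv2.INTER_CUBIC))"
```

```text
time: 5.4
position: [0.5876, -0.0748, 0.0088]
eef_rot: [3.141, -0.003, -3.009]
wrist_force: [-0.4, 0.2, 0.0]
grip_width: 0.0
t5.40 p[587.6 -74.8   8.8] rpy[ 180.    -0.2 -172.4] F[-0.37  0.23  0.03] T[-0.015 -0.006 -0.002] w0.00 | r223.4 ang-83.2 rxF-0.076 +Tz-0.078
(np.float64(-223.3998837523385), np.float64(-2.994322849001463))
```

View pics/w5.png

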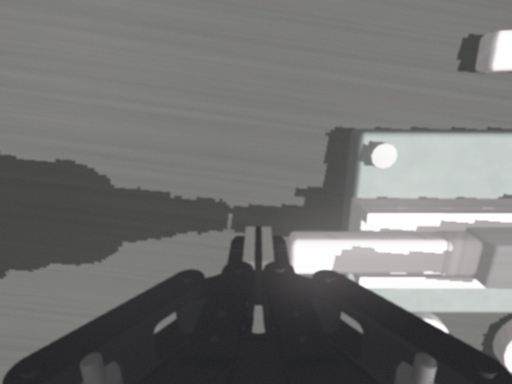

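View pics/s3c.png

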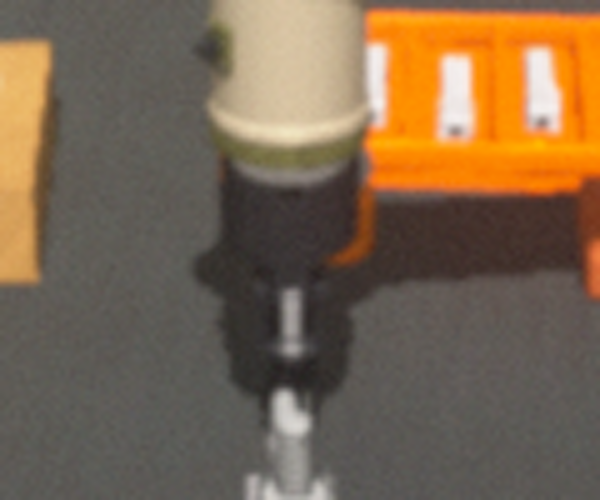

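```bash
python3 -m jog '{"dp":[[-1,2,0],[-1,4,0],[-1,6,0],[-1,8,0]],"twist":[[0,0,0],[0,0,0],[0,0,0],[0,0,0]],"grip":[1,1,1,1]}'; python3 -c "
from h import *
o=st();print(fix(o['position']));save('wrist','w6.png')"
```

```text
time: 5.9
position: [0.589, -0.0674, 0.0111]
eef_rot: [-3.141, 0.0, -3.01]
wrist_force: [-0.3, -2.3, 0.2]
grip_width: -0.0
t5.90 p[589.  -67.4  11.1] rpy[-180.     0.  -172.4] F[-0.35 -2.3   0.24] T[-0.534 -0.072  0.02 ] w-0.00 | r216.2 ang-82.6 rxF-0.139 +Tz-0.119
(np.float64(-216.22584641072723), np.float64(-0.6131342631190743))
```

View pics/w6.png

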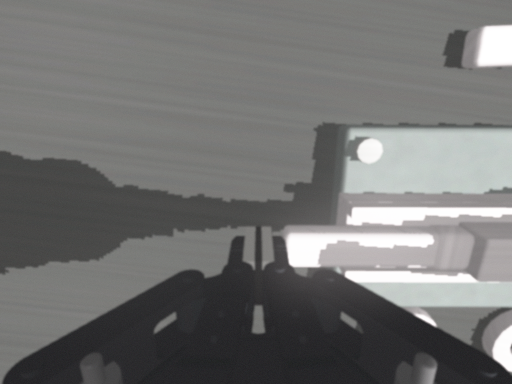

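```bash
python3 -m jog '{"dp":[[0,1.5,0],[0,3,0],[0,4.5,0],[0,6,0]],"twist":[[0,0,0],[0,0,0],[0,0,0],[0,0,0]],"grip":[1,1,1,1]}'; python3 -c "
from h import *
o=st();print(fix(o['position']))"
```

```text
time: 6.35
position: [0.5882, -0.0614, 0.011]
eef_rot: [-3.141, 0.0, -3.01]
wrist_force: [0.4, -3.8, 1.8]
grip_width: 0.001
t6.35 p[588.2 -61.4  11. ] rpy[-180.     0.  -172.4] F[ 0.36 -3.83  1.78] T[-0.76  -0.038 -0.073] w0.00 | r210.1 ang-82.6 rxF-0.028 +Tz-0.101
(np.float64(-210.12378693598367), np.float64(-0.6153284623484497))
```

```bash
python3 -m jog '{"dp":[[0,1,0],[0,2,0],[0,3,0]],"twist":[[0,0,0],[0,0,0],[0,0,0]],"grip":[1,1,1]}'; python3 -c "
from h import *
o=st();print(fix(o['position']))"
```

```text
time: 6.65
position: [0.5878, -0.0584, 0.0109]
eef_rot: [-3.141, 0.0, -3.01]
wrist_force: [0.6, -4.4, 2.5]
grip_width: 0.001
t6.65 p[587.8 -58.4  10.9] rpy[-180.     0.  -172.4] F[ 0.62 -4.37  2.54] T[-0.789 -0.156  0.001] w0.00 | r207.1 ang-82.6 rxF0.010 +Tz0.011
(np.float64(-207.1209170304535), np.float64(-0.6479248815205877))
```

```bash
python3 -m jog '{"dp":[[0,1,0],[0,2,0]],"twist":[[0,0,0],[0,0,0]],"grip":[1,1]}'; python3 -c "
from h import *
o=st();print(fix(o['position']));save('wrist','w7.png')"
```

```text
time: 6.85
position: [0.5875, -0.0564, 0.0109]
eef_rot: [-3.142, 0.0, -3.01]
wrist_force: [-0.0, -4.5, 2.9]
grip_width: 0.0
t6.85 p[587.5 -56.4  10.9] rpy[-180.     0.  -172.4] F[-0.01 -4.54  2.87] T[-0.894 -0.108  0.003] w0.00 | r205.1 ang-82.6 rxF-0.123 +Tz-0.120
(np.float64(-205.0673579052323), np.float64(-0.6515909882853926))
```

View pics/w7.png

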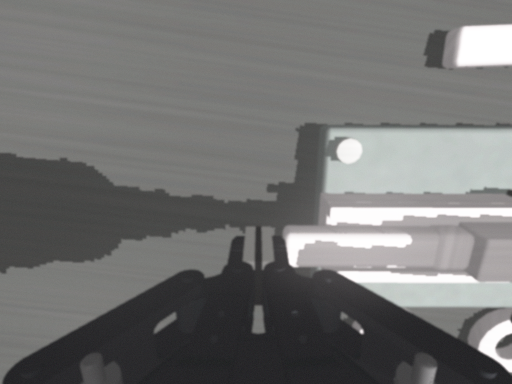

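```bash
for i in 1; do python3 -m jog '{"dp":[[0,1,0],[0,2,0]],"twist":[[0,0,0],[0,0,0]],"grip":[1,1]}'; done; python3 -c "
from h import *
o=st();print(fix(o['position']))"
```

```text
time: 7.1
position: [0.5872, -0.0544, 0.0109]
eef_rot: [-3.141, 0.0, -3.01]
wrist_force: [0.6, -7.5, 2.2]
grip_width: -0.002
t7.10 p[587.2 -54.4  10.9] rpy[-180.     0.  -172.4] F[ 0.63 -7.47  2.22] T[-1.548 -0.208  0.018] w-0.00 | r203.1 ang-82.6 rxF-0.068 +Tz-0.051
(np.float64(-203.1329555799593), np.float64(-0.660279491921012))
```

```bash
python3 -m jog '{"dp":[[0,1,0],[0,2,0]],"twist":[[0,0,0],[0,0,0]],"grip":[1,1]}'; python3 -c "
from h import *
o=st();print(fix(o['position']));im=save('wrist','w8.png')"
```

```text
time: 7.3
position: [0.5872, -0.0543, 0.011]
eef_rot: [-3.139, 0.001, -3.011]
wrist_force: [1.9, -11.4, 1.8]
grip_width: -0.001
t7.30 p[587.2 -54.3  11. ] rpy[-179.9    0.  -172.5] F[  1.89 -11.37   1.84] T[-2.432 -0.577  0.006] w-0.00 | r203.0 ang-82.6 rxF0.083 +Tz0.089
(np.float64(-202.95115407086158), np.float64(-0.6690762969237174))
```

View pics/w8.png

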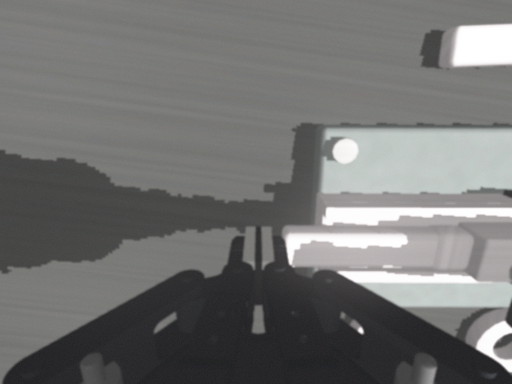

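```bash
python3 -m jog '{"dp":[[0,-12,0],[0,-25,0],[0,-30,-45],[0,-30,-95],[0,-30,-150],[0,-30,-190],[0,-30,-190]],"twist":[[0,0,0],[0,0,0],[0,0,0],[0,0,0],[0,0,0],[0,0,0],[0,0,0]],"grip":[1,1,1,1,1,1,1]}'; python3 -c "
from h import *
o=st();save('wrist','w9.png')
go((606,62,200,187.6),(606,62,107,187.6))
"
```

```text
time: 8.05
position: [0.5937, -0.0829, 0.2073]
eef_rot: [-3.142, 0.009, -3.01]
wrist_force: [0.7, 0.5, 0.3]
grip_width: 0.0
t8.05 p[593.7 -82.9 207.3] rpy[-180.     0.5 -172.4] F[0.72 0.51 0.29] T[ 0.03  -0.032  0.012] w0.00 | r232.3 ang-81.9 rxF0.183 +Tz0.194
dp [-32.5 141.4   4. ] twist [ 0.03  0.3  -0.03]
dp [-32.1 141.4  97. ] twist [ 0.03  0.3  -0.03]
```

View pics/w9.png

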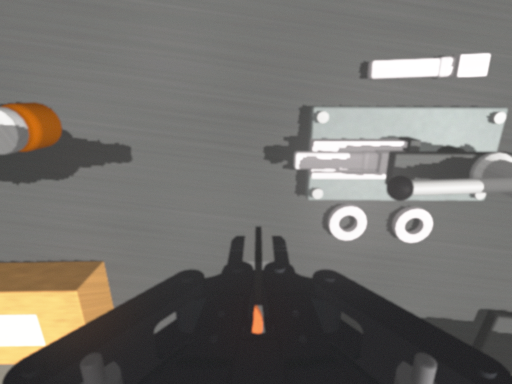

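```bash
python3 -m jog '{"dp":[[-12,47,0],[-24,94,0],[-32,141,0],[-32,141,20],[-32,141,40],[-32,141,40]],"twist":[[0,0,0],[0,0,0],[0,0,0],[0,0,0],[0,0,0],[0,0,0]],"grip":[1,1,1,1,1,1]}'; python3 -c "
from h import *
o=st();im=save('wrist','w10.png')
w=wcam(im,o)
for t in (-90,90): print(proj(w,[S[0]+.11*np.cos(np.radians(-80.3+90-90*np.sign(-t))) if 0 else S[0]+.11*np.cos(np.radians(-80.3)),S[1]+.11*np.sin(np.radians(-80.3)),.136]))
"
```

```text
time: 8.7
position: [0.6015, 0.062, 0.1567]
eef_rot: [-3.141, -0.007, -3.009]
wrist_force: [-0.2, -0.1, -0.3]
grip_width: 0.001
t8.70 p[601.5  62.  156.7] rpy[-180.    -0.4 -172.4] F[-0.25 -0.11 -0.32] T[-0.001  0.048  0.043] w0.00 | r94.2 ang-64.5 rxF-0.026 +Tz0.017
[228.08779773 174.58210608]
[228.08779773 174.58210608]
```

View pics/w10.png

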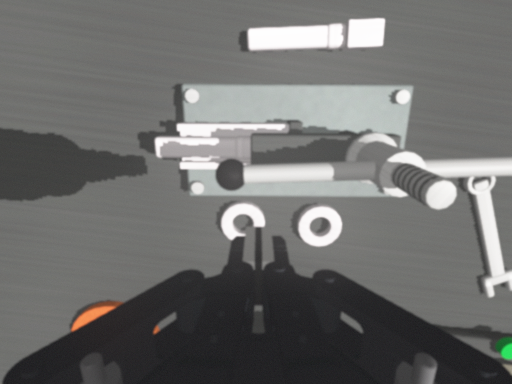

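```bash
python3 -m jog '{"dp":[[0,0,20],[0,0,40],[0,0,50],[0,0,50]],"twist":[[0,0,0],[0,0,0],[0,0,0],[0,0,0]],"grip":[1,1,1,1]}'; python3 -c "
from h import *
o=st();im=save('wrist','w11.png')
o=st()
"
```

```text
time: 9.15
position: [0.6033, 0.0615, 0.11]
eef_rot: [-3.142, -0.002, -3.01]
wrist_force: [-0.2, 0.0, 0.2]
grip_width: 0.001
t9.15 p[603.3  61.5 110. ] rpy[-1.800e+02 -1.000e-01 -1.725e+02] F[-0.23  0.01  0.23] T[-0.009  0.025  0.017] w0.00 | r95.4 ang-63.6 rxF-0.019 +Tz-0.002
t9.20 p[604.   61.6 111.1] rpy[ 180.    -0.  -172.5] F[ 0.89 -0.56  0.38] T[0.03  0.018 0.036] w0.00 | r95.6 ang-63.3 rxF0.052 +Tz0.088
```

View pics/w11.png

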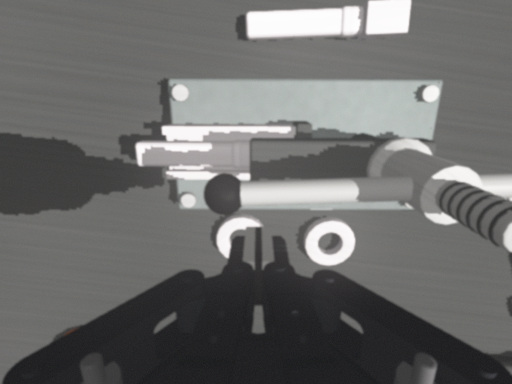

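```bash
cat >> h.py <<'E'
def arc(step,n,z,rad=88,phi0=None):
    o=bot.get_obs(); r=o['position'][:2]-S; phi=np.degrees(np.arctan2(r[1],r[0])) if phi0 is None else phi0
    Rm=R.from_euler('xyz',o['eef_rot']); z=o['position'][2]*1e3 if z is None else z
    L=[]
    for i in range(1,n+1):
        a=np.radians(phi-step*i); t=np.array([S[0]*1e3+rad*np.cos(a),S[1]*1e3+rad*np.sin(a),z])
        L.append([float(round(x)) for x in Rm.inv().apply(t-o['position']*1e3)])
    print(str(L).replace('.0','').replace('-0,','0,').replace(' ',''))
E
python3 -c "
from h import *
arc(4,8,103)"
```

```text
[[8,5,8],[14,4,8],[20,3,8],[27,2,8],[33,2,8],[39,3,8],[45,3,8],[51,4,8]]
```

```bash
python3 -m jog '{"dp":[[4,3,8],[8,4,8],[14,4,8],[20,3,8]],"twist":[[0,0,0],[0,0,0],[0,0,0],[0,0,0]],"grip":[1,1,1,1]}'; python3 -c "
from h import *
o=st();arc(4,8,103)
"
```

```text
time: 9.6
position: [0.5846, 0.0631, 0.1034]
eef_rot: [3.141, 0.003, -3.009]
wrist_force: [6.9, 2.8, -4.2]
grip_width: 0.0
t9.60 p[584.6  63.1 103.4] rpy[ 180.     0.2 -172.4] F[ 6.92  2.79 -4.22] T[ 0.631 -1.578 -0.058] w0.00 | r87.1 ang-74.3 rxF0.646 +Tz0.588
[[6,-2,0],[12,-2,0],[18,-2,0],[24,-1,0],[30,0,0],[36,2,0],[42,4,0],[48,6,0]]
```

```bash
python3 -m jog '{"dp":[[6,-2,0],[12,-2,0],[18,-2,0],[24,-1,0],[30,0,0],[36,2,1],[42,4,1],[48,6,1]],"twist":[[0,0,0],[0,0,0],[0,0,0],[0,0,0],[0,0,0],[0,0,0],[0,0,0],[0,0,0]],"grip":[1,1,1,1,1,1,1,1]}'; python3 -c "
from h import *
o=st();arc(5,8,102)
"
```

```text
time: 10.4
position: [0.5376, 0.0624, 0.1038]
eef_rot: [3.141, 0.006, -3.009]
wrist_force: [8.2, 0.6, 2.9]
grip_width: 0.004
t10.40 p[537.6  62.4 103.8] rpy[ 180.     0.4 -172.4] F[8.24 0.63 2.93] T[ 0.034 -1.57  -0.077] w0.00 | r87.8 ang-105.5 rxF0.682 +Tz0.606
[[7,3,2],[14,7,2],[20,11,2],[26,16,2],[31,22,2],[36,28,2],[40,34,2],[44,41,2]]
```

```bash
python3 -m jog '{"dp":[[7,3,1],[14,7,1],[20,11,2],[26,16,2],[31,22,2],[36,28,2],[40,34,2],[44,41,2]],"twist":[[0,0,0],[0,0,0],[0,0,0],[0,0,0],[0,0,0],[0,0,0],[0,0,0],[0,0,0]],"grip":[1,1,1,1,1,1,1,1]}'; python3 -c "
from h import *
o=st();arc(5,8,101)
"
```

```text
time: 11.2
position: [0.4888, 0.0961, 0.1019]
eef_rot: [-3.142, 0.006, -3.011]
wrist_force: [6.4, -4.8, 4.9]
grip_width: 0.0
t11.20 p[488.8  96.1 101.9] rpy[-180.     0.4 -172.5] F[ 6.37 -4.83  4.94] T[-0.864 -1.294 -0.063] w0.00 | r88.4 ang-144.8 rxF0.673 +Tz0.610
[[3,7,1],[6,14,1],[8,22,1],[9,29,1],[10,37,1],[10,45,1],[9,52,1],[8,60,1]]
```

```bash
python3 -m jog '{"dp":[[3,7,0],[6,14,0],[8,22,1],[9,29,1],[10,37,1],[10,45,1],[9,52,1],[8,60,1]],"twist":[[0,0,0],[0,0,0],[0,0,0],[0,0,0],[0,0,0],[0,0,0],[0,0,0],[0,0,0]],"grip":[1,1,1,1,1,1,1,1]}'; python3 -c "
from h import *
o=st();arc(5,8,100)
"
```

```text
time: 12.0
position: [0.4715, 0.1532, 0.0997]
eef_rot: [-3.14, 0.002, -3.012]
wrist_force: [3.3, -7.4, 2.1]
grip_width: -0.001
t12.00 p[471.5 153.2  99.7] rpy[-1.799e+02  1.000e-01 -1.726e+02] F[ 3.29 -7.39  2.12] T[-1.629 -0.545 -0.032] w-0.00 | r89.7 ang176.0 rxF0.641 +Tz0.609
[[-4,7,0],[-6,14,0],[-9,21,0],[-13,28,0],[-17,34,0],[-22,40,0],[-27,46,0],[-33,51,0]]
```

```bash
python3 -m jog '{"dp":[[-3,7,0],[-6,14,0],[-9,21,0],[-13,28,0],[-17,34,0],[-22,40,0],[-27,46,0],[-33,51,0]],"twist":[[0,0,0],[0,0,0],[0,0,0],[0,0,0],[0,0,0],[0,0,0],[0,0,0],[0,0,0]],"grip":[1,1,1,1,1,1,1,1]}'; python3 -c "
from h import *
o=st();arc(5,7,99)
"
```

```text
time: 12.8
position: [0.4956, 0.2076, 0.0985]
eef_rot: [-3.139, -0.003, -3.011]
wrist_force: [-3.2, -8.4, -1.3]
grip_width: -0.002
t12.80 p[495.6 207.6  98.5] rpy[-179.8   -0.2 -172.5] F[-3.2  -8.36 -1.3 ] T[-1.77   0.507 -0.059] w-0.00 | r89.2 ang137.2 rxF0.740 +Tz0.681
[[-7,4,-1],[-13,8,-1],[-20,11,-1],[-27,14,-1],[-35,16,-1],[-42,18,-1],[-50,19,-1]]
```

```bash
python3 -m jog '{"dp":[[-7,4,0],[-13,8,0],[-20,11,0],[-27,14,0],[-34,16,0]],"twist":[[0,0,0],[0,0,0],[0,0,0],[0,0,0],[0,0,0]],"grip":[1,1,1,1,1]}'; python3 -c "
from h import *
o=st();save('wrist','w12.png');st()
"
```

```text
time: 13.3
position: [0.5262, 0.2286, 0.0979]
eef_rot: [-3.139, -0.005, -3.01]
wrist_force: [-6.1, -5.1, -3.0]
grip_width: -0.001
t13.30 p[526.2 228.6  97.9] rpy[-179.9   -0.3 -172.5] F[-6.13 -5.1  -3.01] T[-1.188  1.241 -0.047] w-0.00 | r88.7 ang113.1 rxF0.677 +Tz0.630
t13.35 p[527.  229.1  97.9] rpy[-179.9   -0.2 -172.5] F[-4.08 -2.94 -2.53] T[-0.526  0.932  0.036] w-0.00 | r88.9 ang112.5 rxF0.435 +Tz0.472
```

View pics/w12.png

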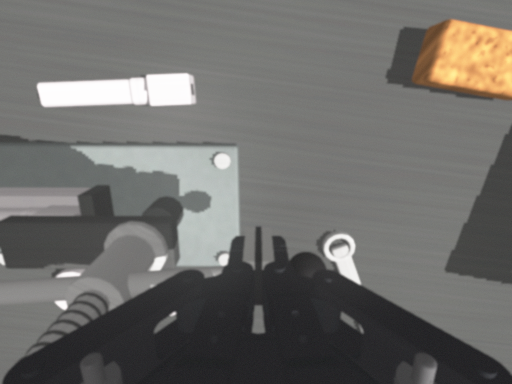

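```bash
python3 -c "
from h import *
go((515,228,98),(517,228,220),(606,60,220),(606,60,101))"; python3 -m jog '{"dp":[[12,0,0],[12,0,-45],[12,0,-90],[10,0,-122],[-8,-37,-122],[-35,-83,-122],[-60,-130,-122],[-60,-178,-122]],"twist":[[0,0,0],[0,0,0],[0,0,0],[0,0,0],[0,0,0],[0,0,0],[0,0,0],[0,0,0]],"grip":[1,1,1,1,1,1,1,1]}'; python3 -c "
from h import *
o=st()
go((606,60,220,187.6),(606,60,101,187.6))"
```

```text
dp [12.   0.5 -0. ]
dp [  10.5   -0.  -122. ]
dp [ -55.7 -178.3 -121.9]
dp [ -56.1 -178.    -2.9]
time: 14.15
position: [0.6116, 0.0651, 0.221]
eef_rot: [-3.142, 0.001, -3.008]
wrist_force: [-0.1, 0.2, -0.6]
grip_width: 0.001
t14.15 p[611.6  65.1 221. ] rpy[-1.800e+02  1.000e-01 -1.723e+02] F[-0.08  0.17 -0.62] T[ 0.035 -0.038  0.01 ] w0.00 | r96.3 ang-58.3 rxF0.002 +Tz0.011
dp [ 6.3 -4.3  1. ] twist [-0.    0.06  0.08]
dp [  6.4  -4.2 120. ] twist [-0.    0.06  0.08]
```

```bash
python3 -m jog '{"dp":[[2,-3,40],[2,-3,80],[2,-3,115],[2,-3,121],[2,-3,121]],"twist":[[0,0,0],[0,0,0],[0,0,0],[0,0,0],[0,0,0]],"grip":[1,1,1,1,1]}'; python3 -c "
from h import *
o=st();save('wrist','w13.png');st();arc(4,8,98)
"
```

```text
time: 14.65
position: [0.6083, 0.0624, 0.1001]
eef_rot: [-3.141, -0.001, -3.009]
wrist_force: [1.2, -0.2, 0.3]
grip_width: -0.004
t14.65 p[608.3  62.4 100.1] rpy[-1.800e+02 -1.000e-01 -1.724e+02] F[ 1.24 -0.18  0.3 ] T[ 0.012  0.033 -0.044] w-0.00 | r96.9 ang-60.8 rxF0.097 +Tz0.052
t14.70 p[609.4  62.6 101.5] rpy[ 1.800e+02  1.000e-01 -1.724e+02] F[ 0.95  0.35 -0.16] T[ 0.017 -0.01  -0.052] w0.00 | r97.3 ang-60.2 rxF0.097 +Tz0.044
[[9,6,3],[15,5,3],[21,3,3],[27,3,3],[33,2,3],[40,2,3],[46,3,3],[52,3,3]]
```

View pics/w13.png

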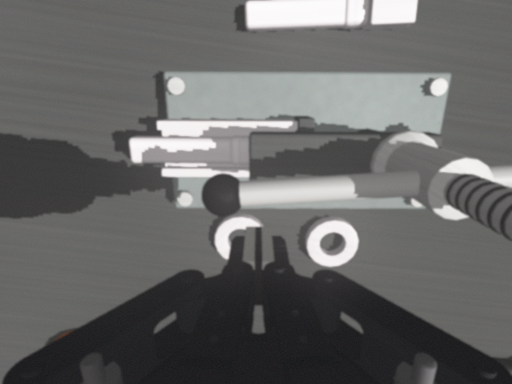

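```bash
python3 -m jog '{"dp":[[8,6,3],[15,5,3],[21,3,3],[26,3,3]],"twist":[[0,0,0],[0,0,0],[0,0,0],[0,0,0]],"grip":[1,1,1,1]}'; python3 -c "
from h import *
o=st();arc(4,6,97)
"
```

```text
time: 15.1
position: [0.5837, 0.0636, 0.0984]
eef_rot: [3.14, 0.005, -3.008]
wrist_force: [7.0, 4.5, -3.4]
grip_width: 0.001
t15.10 p[583.7  63.6  98.4] rpy[ 179.9    0.3 -172.4] F[ 6.98  4.55 -3.36] T[ 0.965 -1.464 -0.051] w0.00 | r86.4 ang-74.8 rxF0.685 +Tz0.633
[[6,-2,1],[12,-2,1],[18,-2,1],[24,-1,1],[30,0,1],[36,1,1]]
```

```bash
python3 -m jog '{"dp":[[6,-2,0],[12,-2,0],[18,-2,0],[24,-1,1]],"twist":[[0,0,0],[0,0,0],[0,0,0],[0,0,0]],"grip":[1,1,1,1]}'; python3 -c "
from h import *
o=st();arc(4,6,97)
"
```

```text
time: 15.5
position: [0.5611, 0.0587, 0.0983]
eef_rot: [3.14, 0.007, -3.009]
wrist_force: [6.5, 1.5, 6.0]
grip_width: -0.0
t15.50 p[561.1  58.7  98.3] rpy[ 179.9    0.4 -172.4] F[6.47 1.51 6.03] T[ 0.234 -1.424 -0.038] w-0.00 | r88.3 ang-89.9 rxF0.572 +Tz0.533
[[6,1,1],[12,3,1],[18,5,1],[24,7,1],[29,9,1],[34,12,1]]
```

```bash
python3 -m jog '{"dp":[[6,0,0],[12,2,0],[18,4,1],[24,6,1]],"twist":[[0,0,0],[0,0,0],[0,0,0],[0,0,0]],"grip":[1,1,1,1]}'; python3 -c "
from h import *
o=st();arc(4,6,97)
"
```

```text
time: 15.9
position: [0.5366, 0.0611, 0.0972]
eef_rot: [3.141, 0.007, -3.009]
wrist_force: [7.3, 1.1, 3.1]
grip_width: 0.001
t15.90 p[536.6  61.1  97.2] rpy[ 179.9    0.4 -172.4] F[7.32 1.07 3.06] T[ 0.161 -1.547 -0.016] w0.00 | r89.3 ang-105.8 rxF0.603 +Tz0.587
[[5,4,0],[10,7,0],[16,10,0],[20,14,0],[25,18,0],[29,22,0]]
```

```bash
python3 -m jog '{"dp":[[5,4,0],[10,7,0],[16,10,0]],"twist":[[0,0,0],[0,0,0],[0,0,0]],"grip":[1,1,1]}'; python3 -c "
from h import *
o=st();arc(4,4,96)
"
```

```text
time: 16.2
position: [0.5195, 0.0685, 0.0971]
eef_rot: [3.141, 0.007, -3.01]
wrist_force: [8.5, -1.0, 2.2]
grip_width: -0.0
t16.20 p[519.5  68.5  97.1] rpy[ 180.     0.4 -172.5] F[ 8.48 -1.01  2.17] T[ 0.079 -1.808 -0.117] w-0.00 | r88.7 ang-117.9 rxF0.707 +Tz0.591
[[4,4,1],[9,8,1],[13,13,1],[17,17,1]]
```

```bash
python3 -m jog '{"dp":[[5,4,0],[9,8,1],[14,12,1]],"twist":[[0,0,0],[0,0,0],[0,0,0]],"grip":[1,1,1]}'; python3 -c "
from h import *
o=st();arc(4,4,96)
"
```

```text
time: 16.5
position: [0.5047, 0.0784, 0.0965]
eef_rot: [3.141, 0.008, -3.01]
wrist_force: [8.1, -1.8, 5.6]
grip_width: 0.002
t16.50 p[504.7  78.4  96.5] rpy[ 180.     0.5 -172.5] F[ 8.13 -1.82  5.57] T[-0.452 -1.497 -0.109] w0.00 | r88.7 ang-129.4 rxF0.660 +Tz0.551
[[3,5,1],[7,10,0],[11,15,0],[14,21,0]]
```

```bash
python3 -m jog '{"dp":[[3,5,0],[7,10,0],[11,15,0]],"twist":[[0,0,0],[0,0,0],[0,0,0]],"grip":[1,1,1]}'; python3 -c "
from h import *
o=st();arc(4,4,95)
"
```

```text
time: 16.8
position: [0.4914, 0.0914, 0.0963]
eef_rot: [3.141, 0.007, -3.011]
wrist_force: [6.3, -4.4, 5.4]
grip_width: -0.005
t16.80 p[491.4  91.4  96.3] rpy[ 180.     0.4 -172.5] F[ 6.34 -4.39  5.36] T[-0.694 -1.491 -0.002] w-0.00 | r89.1 ang-141.4 rxF0.658 +Tz0.656
[[2,6,1],[5,11,1],[7,17,1],[9,23,1]]
```

```bash
python3 -m jog '{"dp":[[2,6,0],[5,11,1],[7,17,1]],"twist":[[0,0,0],[0,0,0],[0,0,0]],"grip":[1,1,1]}'; python3 -c "
from h import *
o=st();arc(4,4,95)
"
```

```text
time: 17.1
position: [0.4822, 0.107, 0.0953]
eef_rot: [3.141, 0.007, -3.011]
wrist_force: [7.3, -4.3, 5.7]
grip_width: -0.004
t17.10 p[482.2 107.   95.3] rpy[ 180.     0.4 -172.5] F[ 7.3  -4.34  5.72] T[-1.046 -1.19  -0.   ] w-0.00 | r88.3 ang-153.1 rxF0.634 +Tz0.634
[[2,6,0],[3,12,0],[4,18,0],[5,24,0]]
```

```bash
python3 -m jog '{"dp":[[2,6,0],[3,12,0],[4,18,0]],"twist":[[0,0,0],[0,0,0],[0,0,0]],"grip":[1,1,1]}'; python3 -c "
from h import *
o=st();arc(4,4,95)
"
```

```text
time: 17.4
position: [0.4751, 0.1236, 0.0946]
eef_rot: [-3.141, 0.005, -3.011]
wrist_force: [5.8, -7.7, 2.8]
grip_width: -0.0
t17.40 p[475.1 123.6  94.6] rpy[-180.     0.3 -172.5] F[ 5.82 -7.69  2.77] T[-1.596 -1.006 -0.065] w-0.00 | r89.1 ang-164.8 rxF0.797 +Tz0.732
[[0,6,0],[0,12,0],[0,19,0],[-1,25,0]]
```

```bash
python3 -m jog '{"dp":[[0,6,0],[0,12,0]],"twist":[[0,0,0],[0,0,0]],"grip":[1,1]}'; python3 -c "
from h import *
o=st();arc(4,4,95)
"
```

```text
time: 17.6
position: [0.4736, 0.135, 0.0944]
eef_rot: [-3.14, 0.004, -3.012]
wrist_force: [5.4, -9.1, 2.6]
grip_width: -0.001
t17.60 p[473.6 135.   94.4] rpy[-179.9    0.2 -172.6] F[ 5.4  -9.12  2.58] T[-1.935 -1.228 -0.109] w-0.00 | r88.3 ang-172.2 rxF0.862 +Tz0.753
[[0,6,-1],[-1,12,-1],[-2,18,-1],[-4,24,-1]]
```

```bash
python3 -m jog '{"dp":[[0,4,0],[0,8,0]],"twist":[[0,0,0],[0,0,0]],"grip":[1,1]}'; python3 -c "
from h import *
o=st();arc(3,4,95)
"
```

```text
time: 17.8
position: [0.4723, 0.1425, 0.0942]
eef_rot: [-3.14, 0.004, -3.012]
wrist_force: [6.1, -10.0, 1.7]
grip_width: 0.002
t17.80 p[472.3 142.5  94.2] rpy[-179.9    0.2 -172.6] F[  6.11 -10.     1.7 ] T[-2.118 -1.378 -0.125] w0.00 | r88.8 ang-177.1 rxF0.914 +Tz0.790
[[-1,5,-1],[-2,9,-1],[-3,14,-1],[-4,18,-1]]
```

```bash
python3 -m jog '{"dp":[[0,3,0],[-1,6,0]],"twist":[[0,0,0],[0,0,0]],"grip":[1,1]}'; python3 -c "
from h import *
o=st();arc(3,4,95)
"
```

```text
time: 18.0
position: [0.472, 0.1484, 0.0941]
eef_rot: [-3.14, 0.003, -3.012]
wrist_force: [2.6, -10.3, 4.1]
grip_width: 0.002
t18.00 p[472.  148.4  94.1] rpy[-1.799e+02  1.000e-01 -1.726e+02] F[  2.62 -10.31   4.06] T[-2.138 -0.583 -0.071] w0.00 | r89.0 ang179.1 rxF0.913 +Tz0.843
[[-2,4,-1],[-3,9,-1],[-4,13,-1],[-6,18,-1]]
```

```bash
python3 -m jog '{"dp":[[-1,3,0],[-1,5,0]],"twist":[[0,0,0],[0,0,0]],"grip":[1,1]}'; python3 -c "
from h import *
o=st();arc(3,4,95)
"
```

```text
time: 18.2
position: [0.4726, 0.1534, 0.0941]
eef_rot: [-3.139, 0.003, -3.012]
wrist_force: [5.6, -10.4, 2.1]
grip_width: -0.0
t18.20 p[472.6 153.4  94.1] rpy[-179.9    0.2 -172.6] F[  5.64 -10.39   2.11] T[-2.364 -1.108 -0.119] w-0.00 | r88.6 ang175.9 rxF0.883 +Tz0.764
[[-2,4,-1],[-3,9,-1],[-4,13,-1],[-6,17,-1]]
```

```bash
python3 -m jog '{"dp":[[-1,2,0],[-1,4,0]],"twist":[[0,0,0],[0,0,0]],"grip":[1,1]}'; python3 -c "
from h import *
o=st();arc(3,4,95)
"
```

```text
time: 18.4
position: [0.4728, 0.1572, 0.094]
eef_rot: [-3.139, 0.002, -3.012]
wrist_force: [4.0, -11.3, 2.1]
grip_width: -0.002
t18.40 p[472.8 157.2  94. ] rpy[-1.799e+02  1.000e-01 -1.726e+02] F[  4.02 -11.34   2.07] T[-2.415 -0.989 -0.098] w-0.00 | r88.8 ang173.4 rxF0.959 +Tz0.861
[[-2,4,-1],[-3,9,-1],[-5,13,-1],[-7,17,-1]]
```

```bash
python3 -m jog '{"dp":[[-1,2,0],[-1,4,0]],"twist":[[0,0,0],[0,0,0]],"grip":[1,1]}'; python3 -c "
from h import *
o=st();arc(3,4,95)
"
```

```text
time: 18.6
position: [0.4732, 0.1611, 0.0939]
eef_rot: [-3.139, 0.002, -3.012]
wrist_force: [3.9, -11.5, 4.3]
grip_width: 0.001
t18.60 p[473.2 161.1  93.9] rpy[-1.799e+02  1.000e-01 -1.726e+02] F[  3.88 -11.52   4.31] T[-2.507 -0.923 -0.109] w0.00 | r88.9 ang170.9 rxF0.957 +Tz0.848
[[-2,4,-1],[-4,8,-1],[-6,13,-1],[-8,17,-1]]
```

```bash
python3 -m jog '{"dp":[[-1,3,0],[-2,6,0]],"twist":[[0,0,0],[0,0,0]],"grip":[1,1]}'; python3 -c "
from h import *
o=st();arc(3,4,95)
"
```

```text
time: 18.8
position: [0.4744, 0.1671, 0.0938]
eef_rot: [-3.139, 0.002, -3.013]
wrist_force: [3.5, -12.4, 2.5]
grip_width: -0.003
t18.80 p[474.4 167.1  93.8] rpy[-1.798e+02  1.000e-01 -1.726e+02] F[  3.46 -12.44   2.48] T[-2.693 -0.808 -0.094] w-0.00 | r88.9 ang166.9 rxF1.008 +Tz0.914
[[-3,4,-1],[-5,8,-1],[-7,12,-1],[-9,16,-1]]
```

```bash
python3 -m jog '{"dp":[[0,-6,0],[2,-18,0],[2,-20,-30],[2,-20,-75],[2,-20,-120],[30,-20,-150],[60,-20,-150],[60,-20,-150]],"twist":[[0,0,0],[0,0,0],[0,0,0],[0,0,0],[0,0,0],[0,0,0],[0,0,0],[0,0,0]],"grip":[1,1,1,1,1,1,1,1]}'; python3 -c "
from h import *
st();save('wrist','w14.png');save('top','t2.png')
a=cv2.imread('pics/t2.png')[145:255,130:290]; cv2.imwrite('pics/t2c.png',cv2.resize(a,None,fx=5,fy=5,interpolation=cv2.INTER_CUBIC))"
```

```text
time: 19.6
position: [0.4145, 0.1422, 0.2442]
eef_rot: [3.139, 0.002, -3.009]
wrist_force: [0.4, 0.3, -0.3]
grip_width: -0.002
t19.60 p[414.5 142.2 244.2] rpy[ 1.798e+02  1.000e-01 -1.724e+02] F[ 0.42  0.27 -0.34] T[ 0.02  -0.056 -0.032] w-0.00 | r146.6 ang-178.1 rxF-0.038 +Tz-0.070
```

View pics/t2c.png

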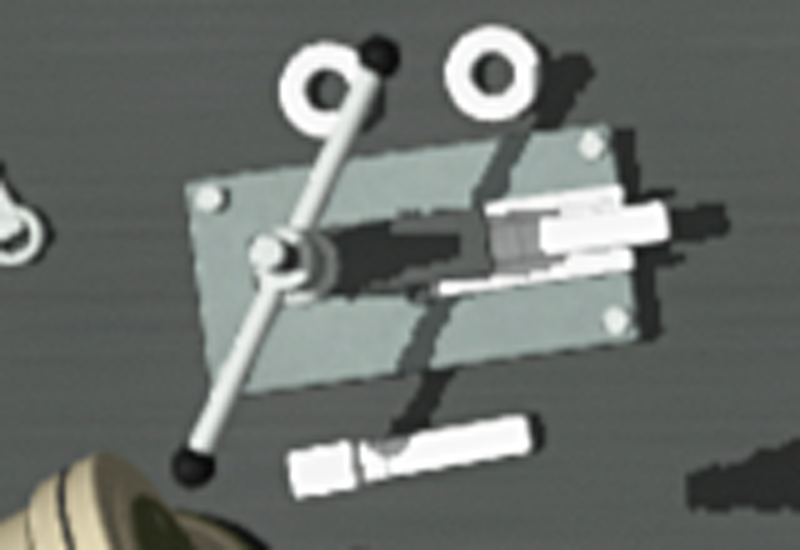

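View pics/w14.png

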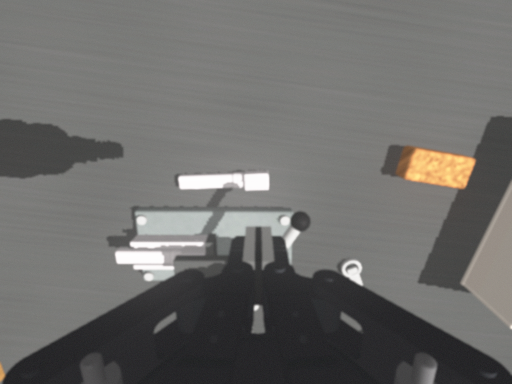

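```bash
python3 -c "
from h import *
import pickle
im=pickle.load(open('top0.pkl','rb'))
for u,v in [(698,198),(702,236),(667,204),(669,241)]: print(np.round(fix(toplane(im,u/5+129.6,v/5+144.6,.049)),1))
for u,v in [(378,57),(192,466)]:
  q=toplane(im,u/5+129.6,v/5+144.6,.129)[:2]-S; print(np.degrees(np.arctan2(q[1],q[0])),np.hypot(*q))
"
```

```text
[-209.2    7.9]
[-208.4  -12.4]
[-192.5    7. ]
[-190.7  -12.6]
-24.190679318186028 0.10906653973555058
155.48707556517644 0.1109078584470959
```

```bash
python3 -c "
from h import *
st(); print(bot.job_done())"
```

```text
t19.70 p[416.2 142.4 243.3] rpy[ 1.799e+02  1.000e-01 -1.724e+02] F[ 0.4   0.9  -0.41] T[-0.019 -0.013 -0.014] w0.00 | r144.9 ang-178.2 rxF-0.128 +Tz-0.142
the job is handed in; nothing more can be done
None
```

The casting is home against the stop and clamped, and the job was handed in at 19.7 s with the arm clear of everything.

- **Seating:** I pushed the casting about 17 mm with closed fingers until it stopped dead. The push then rose from about 4.5 N while sliding to about 11 N. The top camera afterwards put the tip 191.6 mm from the stud; home is 192 mm.
- **Clamping:** I turned the T-handle clockwise about 304° (1.7 half turns) by pushing the ends of the bar with the closed fingers, not gripping them. The first end went a half turn, then I changed to the other end.
- **Turning moment:** It read mostly 0.55–0.65 N m running free (extremes 0.53 and 0.68). It began to climb at about 275°, and I stopped at 0.91 N m, with the aim being about 0.9. Single readings were noisy by about ±0.05 N m; no turning reading went above 0.91.
- **Last look:** The pictures showed the bar free of the gripper, and the rings, spare lever, spanner and sanding block where they were. I did not look again at the jar or the compound bar; the arm did not go down near them.

**What disagreed:** On the first push, with the TCP at 30 mm, the fingers passed over the casting without moving it or showing any force. The closed finger ends seemed to sit nearly 20 mm higher than the reported TCP. I backed off, went about 20 mm lower, and the push then worked. I allowed for the same offset at the bar.

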